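# Lock the mixer's drive shaft

## Robot

A 6-joint arm with a two-finger parallel gripper is mounted at the origin on the work surface. World frame = base frame: x ahead of the robot, y to its left, z up, the work surface at z = 0. Lengths are in m, angles in rad, forces in N, time in s.
With the tool pointing down it reaches from about 0.25 to 0.775 m from the base axis. Payload 8.9 kg.
Tool frame: the origin (TCP) lies at the very end of the fingers, on their centre line; the grasp point (between the pads) lies 19 mm behind it; z points along the fingers, y is the direction in which the jaws open and shut (so a half turn about z gives the same grasp; the last joint's range is limited). The gripper opens to 85 mm and grips with 20 to 120 N. Pads are 22 mm wide; open, the fingers measure 114 mm over their backs; the gripper's body (76 mm by 85 mm) begins 54 mm behind the grasp point. The pads swing forward as they close: fully open they stand 13 mm farther back than shut.
Start: joints at [-1.471, 0.291, -0.153, 1.127, 0, 1.431], TCP at [0.124, -0.51, 0.197] pointing down, gripper open.
Joint ranges: [-2.52, 2.52], [-0.91, 1.74], [-1.3, 1.37], [-1.96, 2.02], [-1.52, 1.47], [-3.14, 3.14]. Speed limits (rad/s): [2.22, 2.22, 2.79, 3.14, 3.14, 3.14].

## Interface

Orientations are given as a rotation vector (axis times angle).
In Python, from workcell import arm gives the robot as it stands.
- The arm moves only by the tool jog_arm, never from a script. Its argument "increments" is a list that holds one entry, the list of rows, each a list of 6 numbers: the shift along the tool's x, y, z in mm, then the turn, a rotation vector about the tool's x, y, z in degrees. A call has 1 to 8 rows; each row shifts and turns the commanded pose from where the row before left it, along the tool's axes as they then stand; what a row does not reach is not made up. A row lasts 1/10 s, in which the tool goes at most 50 mm and 8.59 degrees, less where a joint would pass 70% of its speed; a pose out of reach is approached as far as the arm can. A call with a gripper value outside its range is refused whole. "jaw" is the opening, from 0 (shut) to 1 (fully open), set as the call begins (left out, the last holds). The fingers move at their own pace and stop on an object; "newtons" is the grip in N (left out, the last holds). Time passes only in rows, so rows that do not move let the fingers close. It gives the time, the measured TCP pose, the force and the opening at its end, in the units of the state.
- arm.state(): the state, without advancing time (a new reading comes with each control period).
- arm.get_image(name): name is "scene" or "top" or "wrist"; returns (picture, depth): 480x640x3 uint8, red, green, blue; 480x640 float32, m along the optical axis (not along the pixel's ray), 0 where there is no reading.
- arm.get_calibration(name): a dict with "K" (3x3 intrinsics, pixels), "R" (3x3) and "t" (3): a world point X has camera coordinates R X + t. Camera axes: x right, y down, z forward; pixel columns grow to the right and rows downward; lengths in m; the calibration is good to about 2 mm. A picture is of the moment at which its call begins: read the wrist's pose just before it. get_calibration takes no time and is no camera call; for the wrist camera it gives the pose at the moment of the call.
- arm.hand_in(): hands the job in, once; it reports no verdict.
The state is a dict: "time": time; "qpos": joint angles; "dq": joint speeds; "joint_efforts": joint torques, N m; "tcp_pos": TCP position; "tool_rot": TCP orientation; "ft_force": force on the tool from outside, world axes, zero at the start; "wrist_torque": the same for the moment, N m; "grip_width": finger opening in m.
Only numpy, scipy, OpenCV 4.12 (cv2) and the standard library are available. Lean on these libraries where they do the work, as an engineer would, in place of code of your own. Each camera call takes 0.05 s, during which the arm holds its last target.

## Task

Lock the drive shaft of the mixer unit on the lab bench: with your fingertips push the aluminium locking disc round until its narrow slot lines up with the steel bar, then push the bar by its end plate fully home into the slot. Only push: do not lift the disc or the bar, and leave the bottles, jars and other things around where they are.

Things in the scene. Friction and masses are not known exactly. Their poses are not given: they have to be found in the camera images.
- drive_unit: Fixed drive unit of a mixer. Origin on the bench (z = 0) under the disc's axis; z up; its -y axis points from the disc to the bar. In its frame, mm: blue foot plate x -95 to 95, y -180 to 90, 12 high; dark round housing under the disc, radius 84, up to z = 28; bar guide 56 wide, y -92 to -152, up to z = 52.
- disc (a joint): Angle of the locking disc about its upright axis (rad), growing anticlockwise seen from above, no end stops, read over more than one turn. At 0 or 6.283 its narrow slot faces the bar (slot along -90 deg of the drive unit's frame, cut-outs along +30 and +150 deg, counted from x towards y). Turning takes 0.2 N m, about 4 N at a cut-out; it stays where it is left.
- disc_top (a point): On the disc's axis, level with its top, z = 56 mm. The disc: aluminium, radius 80 mm, z = 30 to 56 mm, with three openings through its thickness, open at the rim: one narrow slot and two wide finger cut-outs, evenly spaced at 120 deg. A round collar (36 mm across) and stub shaft stand on it up to z = 86 mm.
- cutout_a (a point): Middle of one finger cut-out, 58 mm from the axis, 120 deg anticlockwise of the slot, z = 43 mm; turns with the disc. The cut-out is 56 mm wide between parallel walls and reaches in to the round core of 30 mm radius. Fingers put down in it and moved round the axis push a side wall and turn the disc.
- cutout_b (a point): Middle of the other, equal finger cut-out, 58 mm from the axis, 120 deg clockwise of the slot, z = 43 mm; turns with the disc.
- disc_slot (a point): Middle of the narrow slot's mouth at the disc's rim, 80 mm from the axis, z = 43 mm; turns with the disc. The slot is 20 mm wide and reaches in to the 30 mm radius core.
- slot_gate (a point): Fixed point of the drive unit on the bar's line at the disc's rim (80 mm from the axis, z = 43 mm): disc_slot lies here when the slot is in line with the bar.
- bar (a joint): How far the locking bar has slid towards the disc's axis (drive unit's +y), m: 0 fully out, 0.042 at its end stop, fully home. Starts at 0 to 0.006; its tip meets the disc's rim at 0.010 unless the slot is there. Sliding takes about 4 N and it stays where it is left. Steel, 12 mm square, with an 8 mm long tapered nose: 4 mm of room either side in the slot.
- bar_face (a point): Centre of the outer face (looking away from the disc, along the drive unit's -y) of the steel push plate at the bar's outer end, z = 49 mm, 210 mm from the disc's axis when the bar is fully out. The plate is 60 mm wide, 10 mm thick, from z = 26 to 72 mm; pushing this face towards the disc slides the bar in.
- bar_tip (a point): Tip of the bar's nose, z = 43 mm, 90 mm from the disc's axis when the bar is fully out.
- disc_lift (a joint): How far the disc has been lifted off its seat, m; 0 seated. It lies loosely on its spindle under its own weight (0.8 kg).
- bar_lift (a joint): How far the bar has been lifted out of its open guide, m; 0 seated. It lies loosely in the guide under its own weight (0.35 kg).
- amber_bottle: Bystander: small closed amber bottle, 44 mm across, 85 mm tall; origin at the centre of its underside. Leave alone.
- sample_jar: Bystander: white screw-top jar, 56 mm across, 60 mm tall; origin at the centre of its underside. Leave alone.
- beaker: Bystander: small glass beaker, 60 mm across, 70 mm tall; origin at the centre of its underside. Leave alone.
- vial: Bystander: little glass vial with a white cap, 28 mm across, 50 mm tall; origin at the centre of its underside. Leave alone.
- spoon: Bystander: steel sampling spoon 150 mm long, lying flat; origin at the centre of its underside. Leave alone.
- wash_bottle: Bystander: white bottle, 60 mm across, 140 mm tall; origin at the centre of its underside. Leave alone.
- small_jar: Bystander: low white jar with a black cap, 44 mm across, 50 mm tall; origin at the centre of its underside. Leave alone.

How it is judged:
By the outcome, as a careful person would: the job done as asked, in the order asked, and still so for the second after the job is handed in, with the robot touching nothing.
It also fails if it takes over 58 s, if anything falls off the work surface, if the arm or the gripper's body presses on something with over 40 N, if the wrist force passes 120 N, or if a joint passes its speed limit or range.

## Working session

There is one attempt and no reset: what is moved stays moved. The work goes in short steps, Python scripts to look and compute and a tool call to move; the robot and the scene stay as the last step left them, time stands still between calls to the robot, and variables do not carry over. Pictures are saved under pics/ and viewed, and the job is handed in when it is done.

Besides the shell and the picture viewer there is one more tool, called after ">>>" by a JSON object that holds its "fn" and its "kwargs". jog_arm: Moves the arm, as the interface text tells. Its arguments: {"type":"object","properties":{"increments":{"type":"array","items":{"type":"array","items":{"type":"array","items":{"type":"number"}}}},"jaw":{"type":"number"},"newtons":{"type":"number"}},"required":["increments"]}

```bash
mkdir -p pics; python3 - <<'E'
from workcell import arm
import cv2, numpy as np
for n in ("top","scene"):
    im,d=arm.get_image(n); cv2.imwrite(f"pics/{n}0.png",im[:,:,::-1]); np.save(f"pics/{n}0_d.npy",d)
    c=arm.get_calibration(n); print(n,{k:np.round(v,4).tolist() for k,v in c.items()})
    np.savez(f"pics/{n}_cal.npz",**c)
s=arm.state();print({k:np.round(v,4).tolist() for k,v in s.items()})
E
ls
```

```text
top {'K': [[449.729, 0.0, 316.7841], [0.0, 449.729, 238.1773], [0.0, 0.0, 1.0]], 'R': [[0.0045, -0.9995, 0.0302], [-0.9952, -0.0074, -0.0978], [0.0979, -0.0296, -0.9948]], 't': [0.1121, 0.579, 0.7147]}
scene {'K': [[444.2567, 0.0, 315.6605], [0.0, 444.2567, 246.3441], [0.0, 0.0, 1.0]], 'R': [[-0.4099, 0.912, 0.0138], [0.591, 0.2771, -0.7576], [-0.6948, -0.3023, -0.6526]], 't': [0.1194, -0.3232, 1.1779]}
{'time': 0.1, 'qpos': [-1.4713, 0.2912, -0.154, 1.1267, 0.0, 1.4315], 'dq': [-0.0003, -0.0003, 0.0009, -0.0008, 0.0002, 0.0006], 'joint_efforts': [0.0013, -53.7977, 33.192, 0.0093, -0.0002, 0.0], 'tcp_pos': [0.1241, -0.5097, 0.196], 'tool_rot': [-3.1181, -0.374, -0.0001], 'ft_force': [0.8125, -0.024, -0.2074], 'wrist_torque': [0.0216, 0.0044, 0.0012], 'grip_width': 0.085}
pics
```

View pics/top0.png

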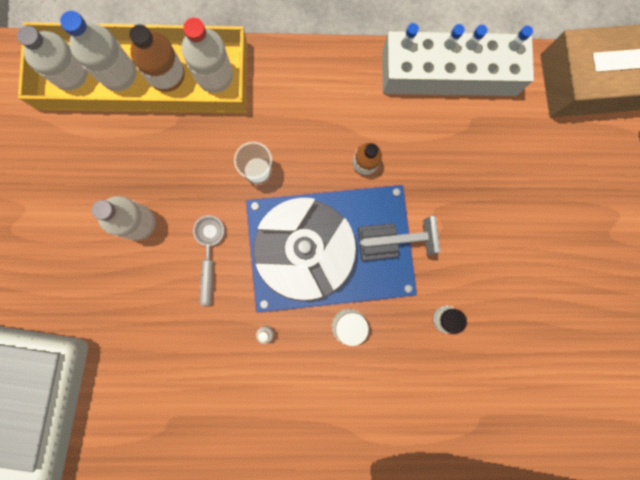

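View pics/scene0.png

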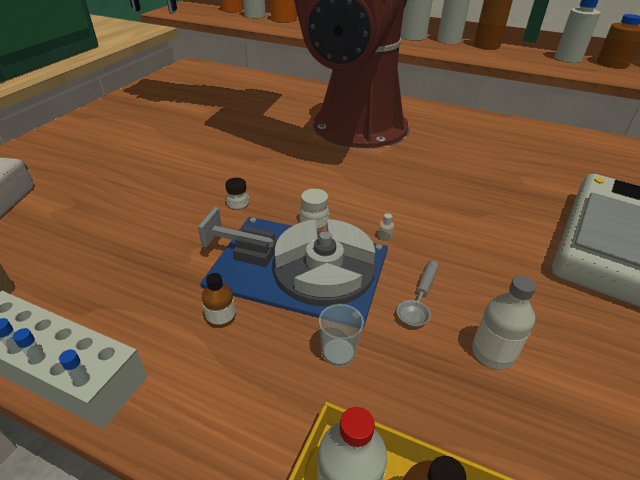

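The top view shows the disc centred at about (304,248). Its slot points to about (322,282), and the cut-outs are at about (270,247) and (322,215). The bar runs to the right, with its plate at (432,237). Next I measure these.

```bash
cat > h.py <<'E'
import numpy as np, cv2
def cal(n):
    c=np.load(f"pics/{n}_cal.npz"); return c["K"],c["R"],c["t"]
def ray(n,uv,z,c=None):
    K,R,t=c or cal(n); uv=np.atleast_2d(uv).astype(float)
    d=(np.linalg.inv(K)@np.c_[uv,np.ones(len(uv))].T).T@R
    o=-R.T@t
    return o+d*((z-o[2])/d[:,2])[:,None]
def cloud(n,d,c=None):
    K,R,t=c or cal(n); v,u=np.mgrid[:d.shape[0],:d.shape[1]]
    p=np.stack([(u-K[0,2])/K[0,0]*d,(v-K[1,2])/K[1,1]*d,d],-1)
    return (p-t)@R
def proj(n,X,c=None):
    K,R,t=c or cal(n); p=(np.atleast_2d(X)@R.T+t)@K.T; return p[:,:2]/p[:,2:]
E
python3 - <<'E'
from h import *
for n in ("top","scene"):
    im=cv2.imread(f"pics/{n}0.png"); d=np.load(f"pics/{n}0_d.npy")
    P=cloud(n,d)
    hsv=cv2.cvtColor(im,cv2.COLOR_BGR2HSV)
    m=((hsv[...,0]>100)&(hsv[...,0]<130)&(hsv[...,1]>120)).astype(np.uint8)
    cs,_=cv2.findContours(m,cv2.RETR_EXTERNAL,cv2.CHAIN_APPROX_NONE); c=max(cs,key=cv2.contourArea)
    h=cv2.convexHull(c)[:,0]; W=ray(n,h,0.012)
    r=cv2.minAreaRect((W[:,:2]*1000).astype(np.float32)); print(n,"plate",r, "depthz",np.median(P[m>0][:,2]))
    b=cv2.boxPoints(r);print(b.round(1).tolist())
    # disc top surface: depth height
    roi=np.linalg.norm(P[...,:2]-np.array(r[0])/1000,axis=-1)<0.17
    disc=roi&(P[...,2]>0.048)&(P[...,2]<0.064)&(hsv[...,1]<60)&(d>0)
    print("z hist",np.histogram(P[...,2][roi&(d>0)],bins=np.arange(0,.1,.004)))
    out=im.copy(); out[disc]=(0,0,255); cv2.imwrite(f"pics/{n}_disc.png",out[150:350,150:500] if n=="top" else out[150:350,180:480])
    cs,_=cv2.findContours(disc.astype(np.uint8),cv2.RETR_EXTERNAL,cv2.CHAIN_APPROX_NONE)
    for c in cs:
        if cv2.contourArea(c)<100: continue
        w=P[c[:,0,1],c[:,0,0]]; print(cv2.contourArea(c), w.mean(0).round(4))
E
```

```text
top plate ((617.8912353515625, 42.74062728881836), (89.89339447021484, 155.87020874023438), 6.5851898193359375) depthz 0.013756247393310852
[[564.2999877929688, 115.0], [582.2000122070312, -39.79999923706055], [671.5, -29.5], [653.5999755859375, 125.30000305175781]]
z hist (array([11337,   373,   941,  5662,   271,    40,   374,  2057,   418,
         216,    96,   103,   606,  1133,  3950,   281,   133,   341,
         194,    18,    16,   226,    47,     0]), array([0.   , 0.004, 0.008, 0.012, 0.016, 0.02 , 0.024, 0.028, 0.032,
       0.036, 0.04 , 0.044, 0.048, 0.052, 0.056, 0.06 , 0.064, 0.068,
       0.072, 0.076, 0.08 , 0.084, 0.088, 0.092, 0.096]))
1035.0 [ 0.576 -0.015  0.053]
3522.5 [0.5399 0.1179 0.0573]
1065.5 [0.6118 0.165  0.0561]
scene plate ((610.623046875, 65.4055404663086), (120.90528106689453, 204.2952880859375), 6.27747106552124) depthz 0.011881787809849631
[[539.4000244140625, 160.3000030517578], [561.7000122070312, -42.70000076293945], [681.9000244140625, -29.5], [659.5, 173.60000610351562]]
z hist (array([4521,  248, 2490, 1433,  357,  408, 1289,  886,  676,  546,  578,
        653, 1092, 2584, 1401,  304,  280,  335,   71,   59,   81,  189,
          0,    0]), array([0.   , 0.004, 0.008, 0.012, 0.016, 0.02 , 0.024, 0.028, 0.032,
       0.036, 0.04 , 0.044, 0.048, 0.052, 0.056, 0.06 , 0.064, 0.068,
       0.072, 0.076, 0.08 , 0.084, 0.088, 0.092, 0.096]))
509.5 [0.5765 0.0135 0.0502]
3415.0 [0.5656 0.1382 0.0535]
218.5 [ 0.5871 -0.0541  0.0527]
211.0 [0.4492 0.0631 0.0548]
```

```bash
cat > meas.py <<'E'
from h import *
from scipy.optimize import least_squares
def run(tag):
    for n in ("top","scene"):
        im=cv2.imread(f"pics/{n}{tag}.png"); d=np.load(f"pics/{n}{tag}_d.npy"); P=cloud(n,d)
        hsv=cv2.cvtColor(im,cv2.COLOR_BGR2HSV)
        roi=np.linalg.norm(P[...,:2]-[.60,.07],axis=-1)<0.16
        m=(roi&(hsv[...,0]>100)&(hsv[...,0]<130)&(hsv[...,1]>120)).astype(np.uint8)
        W=ray(n,np.argwhere(m)[:,::-1],0.012)
        r=cv2.minAreaRect((W[:,:2]*1000).astype(np.float32)); print(n,"plate",r, cv2.boxPoints(r).round(1).tolist())
        # disc: bright top
        disc=roi&(P[...,2]>0.045)&(P[...,2]<0.068)&(hsv[...,1]<60)&(d>0)
        nc,lab,st,_=cv2.connectedComponentsWithStats(disc.astype(np.uint8))
        pts=W=ray(n,np.argwhere(disc)[:,::-1],0.056)[:,:2]
        med=P[...,2][disc]
        # rim: farthest points per angle from a guess, restricted
        g=np.array([.60,.095])
        for k in range(6):
            q=pts-g; a=np.arctan2(q[:,1],q[:,0]); rr=np.hypot(*q.T)
            ok=rr<0.09; bins=((a+np.pi)/(2*np.pi)*72).astype(int)
            rim=np.array([pts[ok&(bins==b)][rr[ok&(bins==b)].argmax()] for b in range(72) if (ok&(bins==b)&(rr>.065)).any()])
            f=least_squares(lambda x:np.hypot(*(rim-x[:2]).T)-x[2],[*g,.08],loss="soft_l1",f_scale=.001).x; g=f[:2]
        print("disc centre",f.round(4),"nrim",len(rim),"zmed",np.median(med))
        # angular occupancy at radii
        K,R,t=cal(n)
        for rad in (.060,.070):
            th=np.radians(np.arange(0,360,1.)); X=np.c_[g[0]+rad*np.cos(th),g[1]+rad*np.sin(th),np.full(360,.056)]
            uv=proj(n,X).round().astype(int); g8=hsv[uv[:,1],uv[:,0],2]; on=(g8>150)&(hsv[uv[:,1],uv[:,0],1]<60)
            tr=[(i,'on' if on[i] else 'off') for i in range(360) if on[i]!=on[i-1]]
            print(rad,tr)
E
python3 -c "import meas;meas.run('0')"
python3 - <<'E'
import cv2
im=cv2.imread('pics/top0.png')[170:330,230:450];cv2.imwrite('pics/crop0.png',cv2.resize(im,None,fx=3.5,fy=3.5))
E
```

```text
top plate ((721.0109252929688, 140.75247192382812), (800.4432373046875, 481.09539794921875), 88.77684783935547) [[472.0, -254.1999969482422], [953.0, -264.5], [970.0, 535.7000122070312], [489.1000061035156, 546.0]]
disc centre [0.5992 0.092  0.0886] nrim 41 zmed 0.057155581091435266
0.06 [(35, 'on'), (36, 'off'), (45, 'on'), (115, 'off'), (120, 'on'), (140, 'off'), (149, 'on'), (217, 'off'), (237, 'on'), (249, 'off')]
0.07 [(49, 'on'), (51, 'off'), (54, 'on'), (100, 'off'), (106, 'on'), (121, 'off'), (144, 'on'), (158, 'off'), (164, 'on'), (209, 'off'), (241, 'on'), (252, 'off')]
scene plate ((571.462646484375, 93.03813934326172), (192.7135009765625, 267.79296875), 6.277472019195557) [[461.0, 215.60000610351562], [490.29998779296875, -50.599998474121094], [681.9000244140625, -29.5], [652.5999755859375, 236.6999969482422]]
disc centre [0.6007 0.0945 0.0885] nrim 44 zmed 0.055211714760878564
0.06 [(49, 'on'), (99, 'off'), (106, 'on'), (111, 'off'), (115, 'on'), (117, 'off'), (167, 'on'), (170, 'off'), (177, 'on'), (179, 'off'), (192, 'on'), (196, 'off'), (197, 'on'), (199, 'off'), (204, 'on'), (205, 'off'), (208, 'on'), (210, 'off'), (215, 'on'), (220, 'off')]
0.07 [(57, 'on'), (58, 'off'), (59, 'on'), (98, 'off'), (121, 'on'), (123, 'off'), (175, 'on'), (177, 'off'), (194, 'on'), (198, 'off'), (204, 'on'), (210, 'off')]
```

View pics/crop0.png

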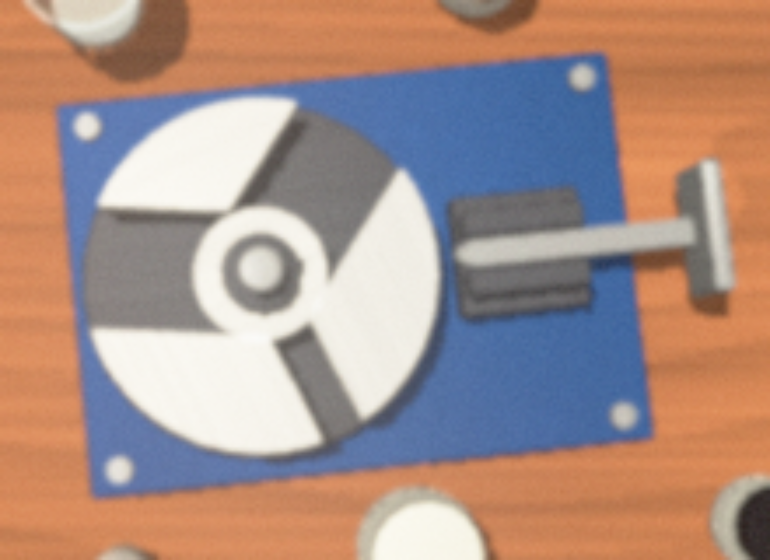

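```bash
cat > meas.py <<'E'
from h import *
from scipy.optimize import least_squares
ROI=(235,180,415,315)
def blob(m):
    cs,_=cv2.findContours(m.astype(np.uint8),cv2.RETR_EXTERNAL,cv2.CHAIN_APPROX_NONE)
    return sorted(cs,key=cv2.contourArea,reverse=True)
def plate(n,im,box):
    hsv=cv2.cvtColor(im,cv2.COLOR_BGR2HSV); m=np.zeros(im.shape[:2],bool); x0,y0,x1,y1=box
    m[y0:y1,x0:x1]=True
    m&=(hsv[...,0]>100)&(hsv[...,0]<130)&(hsv[...,1]>110)
    W=ray(n,np.argwhere(m)[:,::-1],.012)[:,:2]*1000
    r=cv2.minAreaRect(W.astype(np.float32)); return r
def disc(n,im,box,c0,z=.056):
    hsv=cv2.cvtColor(im,cv2.COLOR_BGR2HSV); x0,y0,x1,y1=box
    thr=int(np.percentile(hsv[y0:y1,x0:x1,2][hsv[y0:y1,x0:x1,1]<50],80)*.8)
    m=np.zeros(im.shape[:2],bool); m[y0:y1,x0:x1]=True
    m&=(hsv[...,2]>thr)&(hsv[...,1]<60)
    pts=np.vstack([c[:,0] for c in blob(m) if cv2.contourArea(c)>150])
    W=ray(n,pts,z)[:,:2]; g=np.array(c0); f=[*g,.08]
    for k in range(10):
        r=np.hypot(*(W-f[:2]).T); rim=W[abs(r-f[2])<(.010 if k<4 else .004)]
        f=least_squares(lambda x:np.hypot(*(rim-x[:2]).T)-x[2],f,loss="soft_l1",f_scale=.001).x
    return f,len(rim),m,thr
E
python3 - <<'E'
from meas import *
im=cv2.imread("pics/top0.png"); b=(235,180,420,315)
r=plate("top",im,b); print(r,cv2.boxPoints(r).round(1).tolist())
f,n,m,t=disc("top",im,b,[.6,.095]); print(f,n,t)
o=im.copy(); o[m]=(0,0,255); uv=proj("top",[f[0],f[1],.056])[0]; print(uv)
im=cv2.imread("pics/scene0.png"); b2=(200,215,390,322)
r=plate("scene",im,b2); print(r,cv2.boxPoints(r).round(1).tolist())
f2,n2,m2,t2=disc("scene",im,(270,218,378,290),[.6,.095]); print(f2,n2,t2)
o2=im.copy();o2[m2]=(0,0,255)
cv2.imwrite("pics/m0.png",np.vstack([cv2.resize(o[170:330,230:450],None,fx=2,fy=2),cv2.resize(o2[190:340,190:410],None,fx=2,fy=2)]))
E
```

```text
((564.781494140625, 91.13949584960938), (185.2690887451172, 264.0549011230469), 6.3887410163879395) [[458.0, 212.0], [487.3999938964844, -50.400001525878906], [671.5, -29.799999237060547], [642.0999755859375, 232.6999969482422]]
[0.58650591 0.10366468 0.07087628] 55 197
[324.86496159 231.29433349]
((571.2132568359375, 92.95742797851562), (193.5792694091797, 267.8979797363281), 6.372598648071289) [[460.20001220703125, 215.3000030517578], [489.8999938964844, -50.900001525878906], [682.2999877929688, -29.399999618530273], [652.5, 236.8000030517578]]
[0.59192074 0.10439773 0.07247864] 35 122
```

View pics/m0.png

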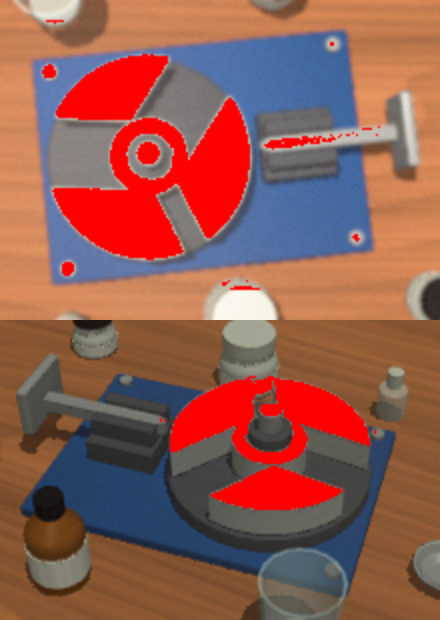

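```bash
python3 - <<'E'
from meas import *
for n,b in (("top",(235,180,420,315)),("scene",(270,218,378,290))):
    im=cv2.imread(f"pics/{n}0.png")
    f,k,m,t=disc(n,im,b,[.563,.137]); print(n,f.round(4),k,t)
    # opening boundaries
    for rad in (.06,.068,.075):
        th=np.radians(np.arange(0,360,.5)); X=np.c_[f[0]+rad*np.cos(th),f[1]+rad*np.sin(th),np.full(720,.056)]
        v=cv2.remap(m.astype(np.float32),*[a.astype(np.float32).reshape(1,-1) for a in proj(n,X).T],cv2.INTER_LINEAR)[0]>.5
        print(rad,[(i/2,int(v[i])) for i in range(720) if v[i]!=v[i-1]])
    # triangulation check of heights later
# bar & plate top view
d=np.load("pics/top0_d.npy");P=cloud("top",d)
im=cv2.imread("pics/top0.png")
for uv in [(428,237),(433,222),(435,250),(436,235),(400,240),(365,243),(304,248)]:print(uv,P[uv[1],uv[0]].round(4),im[uv[1],uv[0]])
d=np.load("pics/scene0_d.npy");P=cloud("scene",d)
for uv in [(209,215),(203,235),(215,228),(240,233),(325,237)]:print(uv,P[uv[1],uv[0]].round(4))
E
```

```text
top [0.5606 0.1371 0.0798] 216 197
0.06 [(62.5, 0), (115.5, 1), (198.5, 0), (218.5, 1), (300.0, 0), (355.0, 1)]
0.068 [(64.5, 0), (112.5, 1), (200.5, 0), (217.5, 1), (303.0, 0), (351.5, 1)]
0.075 [(67.0, 0), (110.5, 1), (200.5, 0), (216.5, 1), (306.0, 0), (349.0, 1)]
scene [0.5618 0.1362 0.0788] 203 122
0.06 [(61.0, 0), (116.5, 1), (198.5, 0), (208.0, 1), (301.5, 0), (355.5, 1)]
0.068 [(63.5, 0), (112.0, 1), (199.5, 0), (202.0, 1), (304.5, 0), (353.0, 1)]
0.075 [(66.5, 0), (110.5, 1), (201.0, 0), (202.5, 1), (213.5, 0), (214.0, 1), (307.5, 0), (350.0, 1)]
(428, 237) [ 0.5792 -0.0625  0.051 ] [145 153 155]
(433, 222) [ 0.6007 -0.065   0.0718] [216 224 225]
(435, 250) [ 0.5566 -0.0666  0.0739] [176 186 188]
(436, 235) [ 0.5801 -0.0687  0.0737] [184 191 194]
(400, 240) [ 0.5738 -0.0168  0.0525] [180 189 193]
(365, 243) [0.5689 0.039  0.0494] [195 202 205]
(304, 248) [0.5573 0.1366 0.0871] [217 224 228]
(209, 215) [ 0.58   -0.0687  0.0705]
(203, 235) [ 0.6122 -0.0613  0.0533]
(215, 228) [ 0.5849 -0.0566  0.0501]
(240, 233) [ 0.5779 -0.0115  0.0496]
(325, 237) [0.5661 0.138  0.0845]
```

The two views agree on the disc centre: (0.561, 0.137). The fitted radius is 79.8 mm against 80, which confirms the top's height. In world angles the slot is at about 208.5°, the bar at about 276.4° and cut-out b at about 88.5°, so the disc has to turn about 68° anticlockwise.

First I move over with the jaws shut.

>>> {"fn": "jog_arm", "kwargs": {"increments": [[[25,-24,0,0,0,0],[25,-24,0,0,0,0],[25,-24,0,0,0,0],[25,-24,0,0,0,0],[25,-24,0,0,0,0],[25,-24,0,0,0,0],[25,-24,0,0,0,0],[25,-24,0,0,0,0]]], "jaw": 0, "newtons": 30}}

```text
time: 0.9
tcp_pos: [0.2735, -0.2748, 0.1964]
tool_rot: [-3.119, -0.374, 0.0]
ft_force: [-0.0, -0.2, 0.2]
grip_width: -0.0
```

>>> {"fn": "jog_arm", "kwargs": {"increments": [[[25,-24,0,0,0,0],[25,-24,0,0,0,0],[25,-24,0,0,0,0],[25,-24,0,0,0,0],[25,-24,0,0,0,0],[25,-24,0,0,0,0],[25,-24,0,0,0,0],[25,-24,0,0,0,0]]]}}

```text
time: 1.7
tcp_pos: [0.4224, -0.0409, 0.1964]
tool_rot: [-3.119, -0.374, 0.0]
ft_force: [-0.3, -0.4, -0.6]
grip_width: 0.0002
```

>>> {"fn": "jog_arm", "kwargs": {"increments": [[[0,0,0,0,0,-8],[0,0,0,0,0,-8],[0,0,0,0,0,-8],[0,0,0,0,0,-8],[0,0,0,0,0,-8],[0,0,0,0,0,-8],[0,0,0,0,0,-8],[0,0,0,0,0,-8]]]}}

```text
time: 2.5
tcp_pos: [0.4217, -0.0423, 0.1963]
tool_rot: [-2.441, -1.977, 0.001]
ft_force: [-0.5, -0.7, 0.7]
grip_width: 0.0002
```

>>> {"fn": "jog_arm", "kwargs": {"increments": [[[0,0,0,0,0,-8],[0,0,0,0,0,-8],[0,0,0,0,0,-8],[0,0,0,0,0,-8],[0,0,0,0,0,-8],[0,0,0,0,0,-8],[0,0,0,0,0,-8],[0,0,0,0,0,-8]]]}}

```text
time: 3.3
tcp_pos: [0.4217, -0.0423, 0.1963]
tool_rot: [-1.022, -2.97, 0.0]
ft_force: [0.3, 0.2, -0.1]
grip_width: -0.0
```

>>> {"fn": "jog_arm", "kwargs": {"increments": [[[0,0,0,0,0,-8],[0,0,0,0,0,-8],[0,0,0,0,0,-8],[0,0,0,0,0,-8],[0,0,0,0,0,-5]]]}}

```text
time: 3.8
tcp_pos: [0.4217, -0.0423, 0.1963]
tool_rot: [-0.028, -3.141, -0.0]
ft_force: [0.0, -0.8, 0.5]
grip_width: -0.0003
```

```bash
cat > go.py <<'E'
import sys,numpy as np
from scipy.spatial.transform import Rotation as Ro
from workcell import arm
def info(goal=None,psi=None):
    s=arm.state(); R=Ro.from_rotvec(s["tool_rot"]).as_matrix(); x=R[:,0]
    print("t",round(s["time"],2),"tcp",np.round(s["tcp_pos"],4),"psi",np.degrees(np.arctan2(x[1],x[0])).round(2),"z",R[:,2].round(3),"q",np.round(s["qpos"],2),"F",np.round(s["ft_force"],1))
    if goal is not None: print("tool delta mm",(R.T@(np.array(goal)-s["tcp_pos"])*1000).round(1))
if __name__=="__main__": info([float(a) for a in sys.argv[1:4]] if len(sys.argv)>3 else None)
E
python3 go.py 0.5625 0.195 0.197
```

```text
t 3.8 tcp [ 0.4217 -0.0423  0.1963] psi 178.99 z [-0.001  0.    -1.   ] q [-0.27  0.1  -0.4   1.08 -0.   -0.26] F [ 0.  -0.8  0.5]
tool delta mm [-136.6  239.8   -0.8]
```

>>> {"fn": "jog_arm", "kwargs": {"increments": [[[-17,30,0,0,0,0],[-17,30,0,0,0,0],[-17,30,0,0,0,0],[-17,30,0,0,0,0],[-17,30,0,0,0,0],[-17,30,0,0,0,0],[-17,30,0,0,0,0],[-17,30,0,0,0,0]]]}}

```text
time: 4.6
tcp_pos: [0.5638, 0.1957, 0.1961]
tool_rot: [-0.036, -3.141, 0.0]
ft_force: [0.2, 0.1, -0.2]
grip_width: -0.0001
```

>>> {"fn": "jog_arm", "kwargs": {"increments": [[[0,0,30,0,0,0],[0,0,30,0,0,0],[0,0,20,0,0,0],[0,0,0,0,0,0]]]}}

```text
time: 5.0
tcp_pos: [0.561, 0.194, 0.1134]
tool_rot: [-0.036, -3.136, 0.002]
ft_force: [-0.1, 0.4, 0.4]
grip_width: -0.0001
```

```bash
python3 go.py 0.5625 0.195 0.040; python3 - <<'E'
from workcell import arm
import cv2,numpy as np
for n in ("scene","wrist"):
    im,d=arm.get_image(n); cv2.imwrite(f"pics/{n}1.png",im[:,:,::-1])
E
```

```text
t 5.0 tcp [0.561  0.194  0.1134] psi 178.69 z [-0.006 -0.001 -1.   ] q [ 0.21  0.48 -0.09  1.   -0.    0.23] F [-0.1  0.4  0.4]
tool delta mm [-1.9  1.1 73.4]
```

View pics/scene1.png

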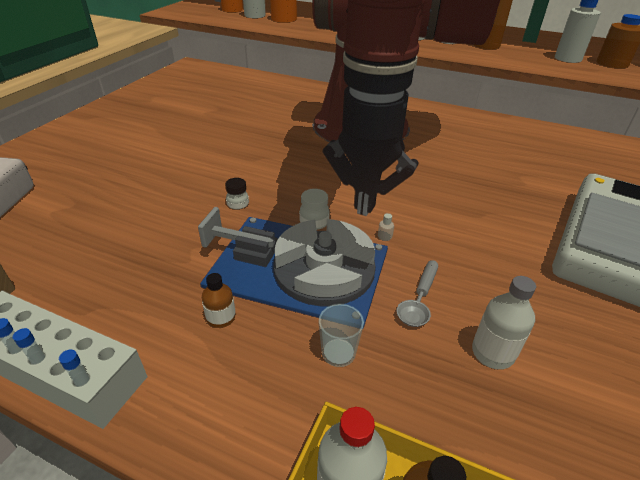

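View pics/wrist1.png

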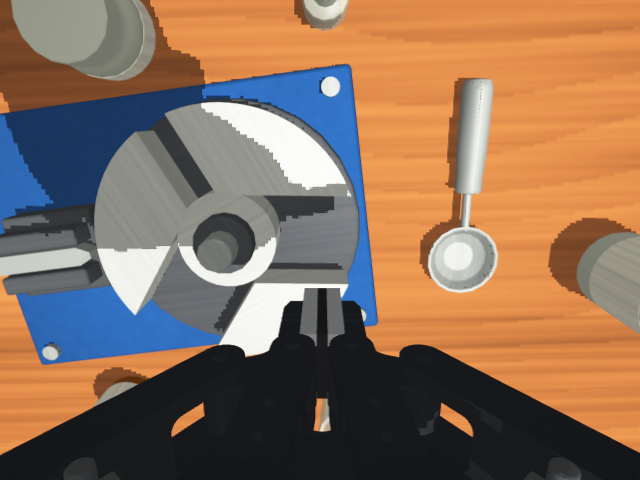

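The scene view shows the tip above the disc's far side at about (366,210). The wrist view shows the cut-out around (310,235) and the open gripper linkage well above the tip. Before descending I check where the tip will land.

```bash
python3 - <<'E'
from workcell import arm
from meas import *
c=arm.get_calibration("wrist"); c=(c["K"],c["R"],c["t"])
print("tcp",proj("w",arm.state()["tcp_pos"],c).round(),"goal@.056",proj("w",[.5625,.195,.056],c).round(),"centre@.056",proj("w",[.561,.1367,.056],c).round())
im=cv2.imread("pics/wrist1.png"); 
# stub top & collar check
for p in ([.561,.1367,.086],): print(proj("w",p,c).round())
th=np.radians(np.arange(0,360,6)); X=np.c_[.561+.08*np.cos(th),.1367+.08*np.sin(th),np.full(60,.056)]
for u in proj("w",X,c): cv2.circle(im,tuple(int(v) for v in u),2,(0,0,255),-1)
for g in ([.5625,.195,.056],): cv2.circle(im,tuple(int(v) for v in proj("w",g,c)[0]),4,(0,255,0),-1)
cv2.imwrite("pics/w1o.png",im)
E
```

```text
tcp [[322. 276.]] goal@.056 [[323. 237.]] centre@.056 [[227. 237.]]
[[215. 253.]]
```

View pics/w1o.png

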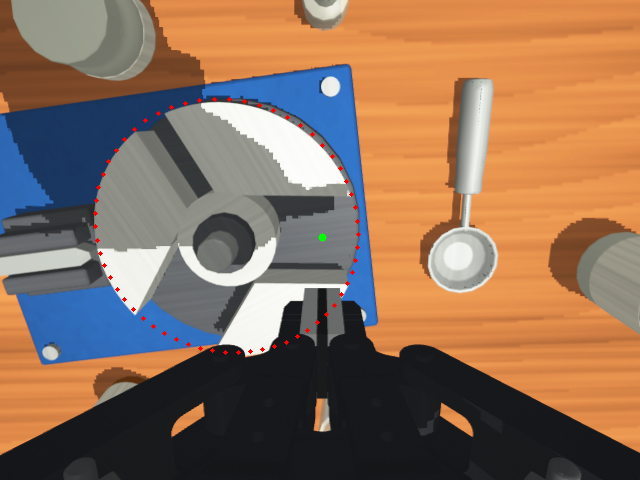

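The overlay fits well. The projected rim matches the image, and the landing point at (323,237) is in the middle of the cut-out. I descend.

>>> {"fn": "jog_arm", "kwargs": {"increments": [[[0,0,20,0,0,0],[0,0,20,0,0,0],[0,0,15,0,0,0],[0,0,12,0,0,0],[0,0,0,0,0,0],[0,0,0,0,0,0]]]}}

```text
time: 5.7
tcp_pos: [0.5642, 0.1945, 0.0505]
tool_rot: [0.036, 3.14, 0.0]
ft_force: [-0.7, 0.1, -0.8]
grip_width: -0.0001
```

```bash
python3 go.py 0.5625 0.195 0.042
```

```text
t 5.7 tcp [0.5642 0.1945 0.0505] psi 178.68 z [ 0.001  0.    -1.   ] q [ 0.21  0.54 -0.18  0.86  0.    0.23] F [-0.7  0.1 -0.8]
tool delta mm [1.7 0.4 8.5]
```

>>> {"fn": "jog_arm", "kwargs": {"increments": [[[2,0,10,0,0,0],[5,0,0,0,0,0],[5,0,0,0,0,0],[4,0,0,0,0,0],[0,0,0,0,0,0]]]}}

```text
time: 6.2
tcp_pos: [0.5469, 0.1949, 0.0398]
tool_rot: [-0.036, -3.141, 0.0]
ft_force: [-0.4, 0.1, 0.1]
grip_width: -0.0003
```

>>> {"fn": "jog_arm", "kwargs": {"increments": [[[2,0,0,0,0,0],[1,0,0,0,0,0],[0,0,0,0,0,0]]]}}

```text
time: 6.5
tcp_pos: [0.5444, 0.1949, 0.0396]
tool_rot: [0.036, 3.141, 0.0]
ft_force: [-0.8, 0.3, 0.1]
grip_width: 0.0001
```

```bash
python3 go.py 0.5625 0.195 0.040
```

```text
t 6.5 tcp [0.5444 0.1949 0.0396] psi 178.68 z [ 0.  0. -1.] q [ 0.22  0.52 -0.24  0.81  0.    0.24] F [-0.8  0.3  0.1]
tool delta mm [-18.    0.5  -0.4]
```

>>> {"fn": "jog_arm", "kwargs": {"increments": [[[5,-1.7,0,0,0,-5],[5,-1.7,0,0,0,-5],[5,-1.7,0,0,0,-5],[5,-1.7,0,0,0,-5]]]}}

```text
time: 6.9
tcp_pos: [0.5254, 0.1859, 0.0395]
tool_rot: [-0.516, 3.099, 0.0]
ft_force: [0.5, -0.4, 0.2]
grip_width: 0.0001
```

>>> {"fn": "jog_arm", "kwargs": {"increments": [[[5,-1.7,0,0,0,-5],[5,-1.7,0,0,0,-5],[5,-1.7,0,0,0,-5],[5,-1.7,0,0,0,-5],[0,0,0,0,0,0]]]}}

```text
time: 7.4
tcp_pos: [0.5103, 0.1708, 0.0395]
tool_rot: [1.042, -2.964, 0.0]
ft_force: [-1.3, 0.2, -0.8]
grip_width: -0.0001
```

```bash
python3 go.py; python3 - <<'E'
from workcell import arm
import cv2,numpy as np
a=np.radians(88.5+40+0); c=np.array([.561,.1367]); t=np.array([-np.sin(a),np.cos(a)]);r=np.array([np.cos(a),np.sin(a)])
p=np.array(arm.state()["tcp_pos"][:2])-c; print("rad",p@r,"tan",p@t)
im,d=arm.get_image("wrist"); cv2.imwrite("pics/wrist2.png",im[:,:,::-1])
im,d=arm.get_image("scene"); cv2.imwrite("pics/scene2.png",im[150:350,180:480,::-1])
E
```

```text
t 7.4 tcp [0.5103 0.1708 0.0395] psi -141.27 z [-0. -0. -1.] q [ 0.19  0.46 -0.35  0.76 -0.   -0.49] F [-1.3  0.2 -0.8]
rad 0.05822163680845879 tan 0.01843802376068312
```

View pics/wrist2.png

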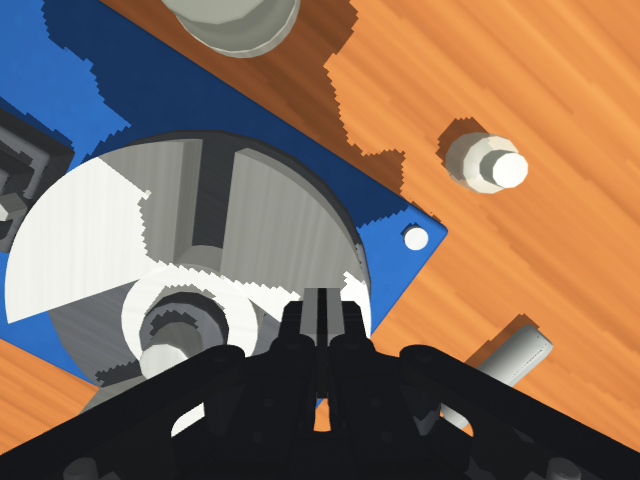

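View pics/scene2.png

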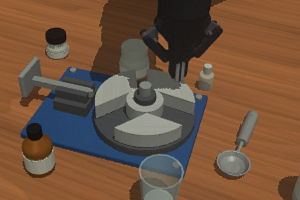

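The disc has turned with the finger. In the wrist view the slot's top edges are at about x=185 (left) and x=236 (right), near y=150. Next I measure its angle.

```bash
cat > slot.py <<'E'
from workcell import arm
from meas import *
import sys
def crop(tag,C=(.561,.1367),S=None):
    s=arm.state(); cc=arm.get_calibration("wrist"); c=(cc["K"],cc["R"],cc["t"])
    im,d=arm.get_image("wrist"); im=im[:,:,::-1].copy(); cv2.imwrite(f"pics/w{tag}.png",im)
    # rectified view of plane z=.056: 0.25 mm/px? 0.4mm/px around disc centre
    n=500; g=(np.arange(n)-n/2)*.0004
    Y,X=np.meshgrid(g,g) # rows: world x decreasing
    W=np.c_[(C[0]-X).ravel(),(C[1]-Y).ravel(),np.full(n*n,.056)]
    uv=proj("w",W,c).astype(np.float32).reshape(n,n,2)
    r=cv2.remap(im,uv[...,0],uv[...,1],cv2.INTER_LINEAR); cv2.imwrite(f"pics/r{tag}.png",r)
crop(sys.argv[1])
E
python3 slot.py 2
```

```text
(no output)
```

View pics/r2.png

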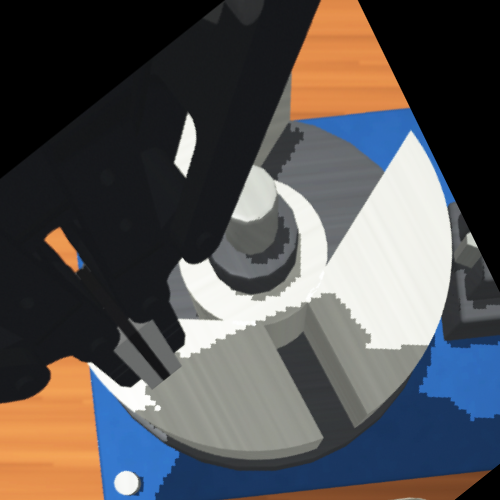

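The rectified view shows the slot still at about 207°, so the disc has not turned, although the tip should be inside it. I need to see where the tip really is before pushing further.

```bash
python3 - <<'E'
from workcell import arm
import cv2,numpy as np
from h import *
im,d=arm.get_image("scene"); im=im[:,:,::-1].copy(); cv2.imwrite("pics/scene3.png",im); np.save("pics/scene3_d.npy",d)
s=arm.state(); print(s["tcp_pos"],proj("scene",s["tcp_pos"]),proj("scene",np.array(s["tcp_pos"])+[0,0,.02]))
c=proj("scene",s["tcp_pos"])[0]; 
cr=im[170:310,240:420]; cv2.imwrite("pics/s3c.png",cv2.resize(cr,None,fx=4,fy=4,interpolation=cv2.INTER_NEAREST))
E
```

```text
[0.51086674 0.17131226 0.03955156] [[355.47954191 244.06335834]] [[356.35682778 234.83052486]]
```

View pics/s3c.png

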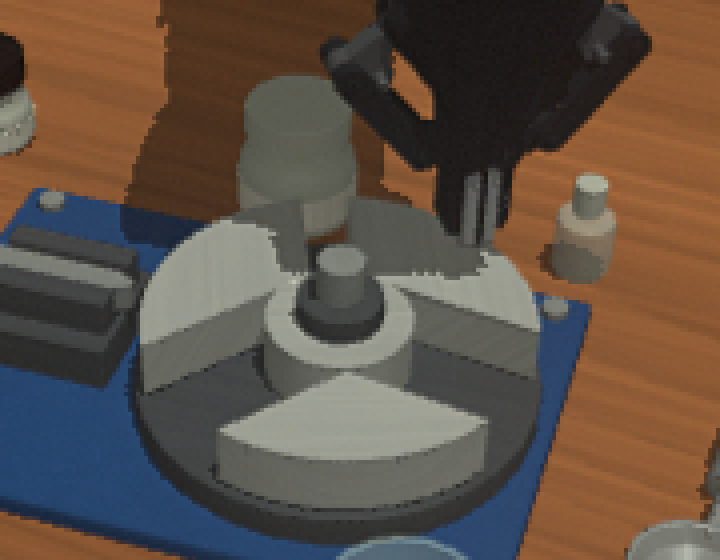

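```bash
python3 - <<'E'
from workcell import arm
from h import *
d=np.load("pics/scene3_d.npy");P=cloud("scene",d)
print(proj("scene",[[.561,.194,.1134]]))
for v in range(215,236,2): print(v,[P[v,u].round(3).tolist() for u in (357,360,363)])
dz=P[200:260,250:390]; m=(dz[...,2]>.05)&(dz[...,2]<.062); print("disc top z",np.median(dz[m][:,2]),m.sum())
s=arm.state();print(s["qpos"],s["tcp_pos"],s["ft_force"],s["joint_efforts"],s["grip_width"])
E
```

```text
[[361.72947946 230.17151676]]
215 [[0.523, 0.173, 0.109], [0.523, 0.178, 0.11], [0.518, 0.181, 0.108]]
217 [[0.523, 0.173, 0.105], [0.52, 0.177, 0.105], [0.518, 0.182, 0.104]]
219 [[0.523, 0.174, 0.102], [0.522, 0.178, 0.102], [0.517, 0.182, 0.1]]
221 [[0.523, 0.174, 0.097], [0.521, 0.178, 0.097], [0.519, 0.182, 0.097]]
223 [[0.523, 0.174, 0.094], [0.52, 0.178, 0.093], [0.516, 0.182, 0.091]]
225 [[0.523, 0.174, 0.09], [0.519, 0.178, 0.088], [0.517, 0.183, 0.088]]
227 [[0.523, 0.175, 0.086], [0.519, 0.179, 0.084], [0.519, 0.183, 0.086]]
229 [[0.522, 0.175, 0.081], [0.519, 0.179, 0.08], [0.417, 0.155, -0.002]]
231 [[0.521, 0.175, 0.076], [0.493, 0.172, 0.055], [0.423, 0.157, -0.001]]
233 [[0.501, 0.169, 0.056], [0.498, 0.174, 0.055], [0.496, 0.178, 0.055]]
235 [[0.506, 0.171, 0.055], [0.504, 0.176, 0.056], [0.502, 0.18, 0.056]]
disc top z 0.05546765404573812 2633
[ 1.87807600e-01  4.55919197e-01 -3.53775008e-01  7.60794396e-01
  5.09100563e-05 -4.85396614e-01] [0.51086674 0.17131226 0.03955156] [ 0.07814297  0.78229201 -0.42906831] [-9.46577406e-02 -5.90615845e+01  2.73599625e+01  1.21897913e-02
 -4.10534049e-03  1.40494248e-02] 0.00017893141369636827
```

```bash
python3 - <<'E'
from workcell import arm
from h import *
cc=arm.get_calibration("wrist"); c=(cc["K"],cc["R"],cc["t"]); s=arm.state()
im,d=arm.get_image("wrist"); P=cloud("w",d,c)
print("cam pos",(-c[1].T@c[2]).round(4),"axis",c[1][2].round(3))
for v in range(280,345,6): print(v,[P[v,u].round(3).tolist() for u in (290,316,322,330)])
print(P[150,150].round(3),P[380,300].round(3),P[360,225].round(3))
print(cc["K"].round(1))
im,d=arm.get_image("top"); cv2.imwrite("pics/top3.png",im[:,:,::-1]);np.save("pics/top3_d.npy",d)
E
```

```text
cam pos [0.4556 0.1268 0.2164] axis [ 0.219  0.175 -0.96 ]
280 [[0.516, 0.158, 0.055], [0.509, 0.166, 0.057], [0.508, 0.168, 0.055], [0.505, 0.171, 0.057]]
286 [[0.518, 0.159, 0.056], [0.511, 0.168, 0.056], [0.509, 0.17, 0.056], [0.507, 0.173, 0.056]]
292 [[0.52, 0.161, 0.056], [0.504, 0.162, 0.083], [0.502, 0.164, 0.083], [0.501, 0.167, 0.082]]
298 [[0.523, 0.163, 0.056], [0.504, 0.163, 0.087], [0.503, 0.164, 0.086], [0.501, 0.167, 0.087]]
304 [[0.513, 0.158, 0.084], [0.504, 0.163, 0.091], [0.502, 0.164, 0.092], [0.501, 0.167, 0.092]]
310 [[0.512, 0.158, 0.089], [0.504, 0.163, 0.096], [0.503, 0.164, 0.096], [0.501, 0.166, 0.096]]
316 [[0.512, 0.158, 0.093], [0.504, 0.163, 0.1], [0.502, 0.164, 0.101], [0.501, 0.166, 0.1]]
322 [[0.511, 0.158, 0.098], [0.504, 0.163, 0.104], [0.502, 0.164, 0.105], [0.501, 0.166, 0.104]]
328 [[0.513, 0.159, 0.1], [0.504, 0.163, 0.108], [0.502, 0.164, 0.108], [0.501, 0.166, 0.108]]
334 [[0.507, 0.156, 0.114], [0.504, 0.163, 0.111], [0.503, 0.165, 0.11], [0.501, 0.166, 0.111]]
340 [[0.506, 0.156, 0.119], [0.505, 0.164, 0.111], [0.504, 0.165, 0.112], [0.503, 0.167, 0.111]]
[0.507 0.082 0.055] [0.5   0.157 0.142] [0.518 0.145 0.125]
[[405.    0.  321.7]
 [  0.  405.  236.5]
 [  0.    0.    1. ]]
```

View pics/top3.png

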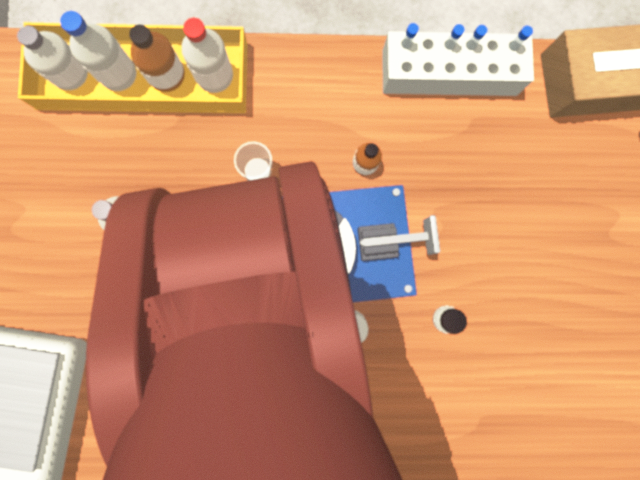

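Both depth cameras show the finger ends at z≈0.078 while the reported TCP z is 0.0395. The fingers end about 39 mm above the reported TCP, so they passed over the disc, which is unmoved. I now measure the gripper's real underside profile before going lower.

```bash
python3 - <<'E'
from workcell import arm
from h import *
from scipy.spatial.transform import Rotation as Ro
s=arm.state(); R=Ro.from_rotvec(s["tool_rot"]).as_matrix(); p=np.array(s["tcp_pos"])
cc=arm.get_calibration("wrist"); c=(cc["K"],cc["R"],cc["t"]); im,d=arm.get_image("wrist"); 
for n,dd,cal_ in (("wrist",d,c),("scene",np.load("pics/scene3_d.npy"),None)):
    P=cloud(n,dd,cal_)[dd>0]; q=(P-p)@R; h=-q[:,2]
    print(n)
    for y0 in range(-80,80,10):
        m=(abs(q[:,0])<.05)&(q[:,1]>=y0/1000)&(q[:,1]<(y0+10)/1000)&(P[:,2]>.072)&(h<.2)
        # exclude stub
        m&=np.hypot(P[:,0]-.561,P[:,1]-.1367)>.022
        if m.sum()>5: print(y0,"minh",np.percentile(h[m],2).round(4),"x",np.percentile(q[m,0],[2,98]).round(3),m.sum())
E
```

```text
wrist
-60 minh 0.1075 x [0.011 0.014] 2148
-50 minh 0.0972 x [0.004 0.013] 5366
-40 minh 0.0856 x [-0.008  0.012] 7128
-30 minh 0.0802 x [-0.008  0.013] 4102
-20 minh 0.0504 x [0.007 0.02 ] 5932
-10 minh 0.0445 x [-0.008  0.019] 8217
0 minh 0.0447 x [-0.007  0.019] 8436
10 minh 0.0514 x [0.006 0.02 ] 5463
20 minh 0.0808 x [-0.008  0.013] 4314
30 minh 0.0864 x [-0.008  0.012] 7290
40 minh 0.0982 x [0.004 0.013] 5084
50 minh 0.1082 x [0.011 0.013] 1745
scene
-70 minh 0.1222 x [0.004 0.011] 10
-60 minh 0.1268 x [0.004 0.011] 13
-50 minh 0.1273 x [-0.002  0.006] 25
-40 minh 0.088 x [-0.023  0.006] 512
-30 minh 0.0841 x [-0.033  0.004] 454
-20 minh 0.0482 x [-0.037  0.007] 617
-10 minh 0.0384 x [-0.039 -0.007] 484
0 minh 0.0439 x [-0.038  0.004] 569
10 minh 0.0498 x [-0.037 -0.007] 329
20 minh 0.0817 x [-0.031  0.007] 268
30 minh 0.0868 x [-0.02   0.008] 277
40 minh 0.0993 x [-0.014 -0.001] 153
50 minh 0.1093 x [-0.014  0.01 ] 84
```

The finger ends are about 39 mm above the reported TCP, and the gripper's wide parts are another 42 mm above those. I go back to the cut-out along the same arc and then descend by the true offset. With the tip at z≈0.043 (reported 0.004), the body stays above the stub.

>>> {"fn": "jog_arm", "kwargs": {"increments": [[[-5.1,1.3,0,0,0,5],[-5.1,1.3,0,0,0,5],[-5.1,1.3,0,0,0,5],[-5.1,1.3,0,0,0,5],[-5.1,1.3,0,0,0,5],[-5.1,1.3,0,0,0,5],[-5.1,1.3,0,0,0,5],[-5.1,1.3,0,0,0,5]]]}}

```text
time: 8.55
tcp_pos: [0.5444, 0.1953, 0.0394]
tool_rot: [-0.042, -3.141, -0.0]
ft_force: [-0.0, 0.2, -0.2]
grip_width: -0.0
```

>>> {"fn": "jog_arm", "kwargs": {"increments": [[[-9,0,0,0,0,0],[-8,0,0,0,0,0],[0,0,0,0,0,0],[0,0,0,0,0,0]]]}}

```text
time: 8.95
tcp_pos: [0.5612, 0.1946, 0.0393]
tool_rot: [-0.035, -3.141, 0.0]
ft_force: [-0.1, 0.8, -0.3]
grip_width: 0.0
```

```bash
python3 go.py 0.5625 0.195 0.005; python3 slot.py 4
```

```text
t 8.95 tcp [0.5612 0.1946 0.0393] psi 178.73 z [-0. -0. -1.] q [ 0.21  0.55 -0.19  0.83  0.    0.23] F [-0.1  0.8 -0.3]
tool delta mm [-1.3  0.5 34.3]
```

View pics/r4.png

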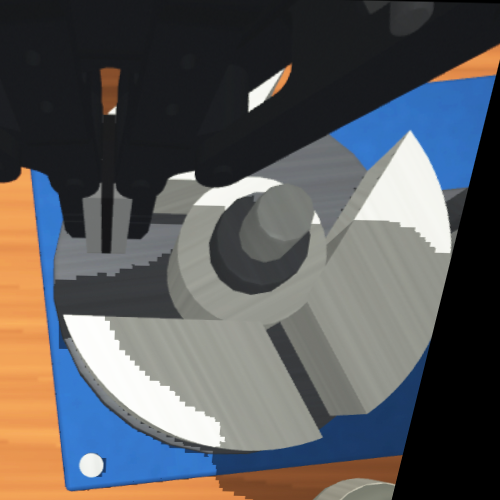

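The fingers are over the middle of the cut-out (at about (105,245), between walls at rows 180–320). I descend slowly and watch the force.

>>> {"fn": "jog_arm", "kwargs": {"increments": [[[0,0,9,0,0,0],[0,0,9,0,0,0],[0,0,6,0,0,0],[0,0,0,0,0,0]]]}}

```text
time: 9.4
tcp_pos: [0.56, 0.1945, 0.0141]
tool_rot: [-0.036, -3.139, 0.001]
ft_force: [0.1, 0.3, -1.3]
grip_width: -0.0
```

>>> {"fn": "jog_arm", "kwargs": {"increments": [[[0,0,5,0,0,0],[0,0,5,0,0,0],[0,0,0,0,0,0]]]}}

```text
time: 9.7
tcp_pos: [0.5607, 0.1946, 0.0048]
tool_rot: [-0.036, -3.141, 0.0]
ft_force: [-0.6, -0.3, -0.4]
grip_width: 0.0
```

>>> {"fn": "jog_arm", "kwargs": {"increments": [[[5,0,0,0,0,0],[5,0,0,0,0,0],[5,0,0,0,0,0],[0,0,0,0,0,0]]]}}

```text
time: 10.1
tcp_pos: [0.5454, 0.1951, 0.0057]
tool_rot: [-0.036, -3.141, 0.0]
ft_force: [-0.2, -0.0, -0.1]
grip_width: -0.0005
```

```bash
python3 go.py;python3 - <<'E'
from workcell import arm
import cv2
im,d=arm.get_image("scene"); cv2.imwrite("pics/s5.png",cv2.resize(im[170:310,240:420,::-1],None,fx=3,fy=3))
E
```

```text
t 10.1 tcp [0.5454 0.1951 0.0057] psi 178.7 z [-0. -0. -1.] q [ 0.22  0.56 -0.27  0.74  0.    0.24] F [-0.2 -0.  -0.1]
```

View pics/s5.png

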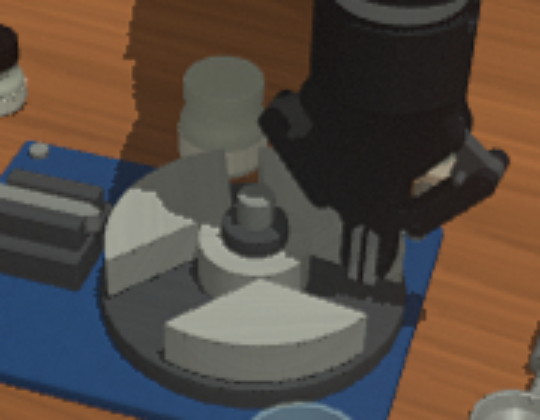

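The fingers are now inside the cut-out, at about (370,275) in the crop. I turn in small arcs.

>>> {"fn": "jog_arm", "kwargs": {"increments": [[[5,-1.7,0,0,0,-5],[5,-1.7,0,0,0,-5],[5,-1.7,0,0,0,-5],[5,-1.7,0,0,0,-5]]]}}

```text
time: 10.55
tcp_pos: [0.5281, 0.1868, 0.006]
tool_rot: [-0.516, 3.097, 0.002]
ft_force: [1.3, 2.8, -0.2]
grip_width: -0.0001
```

>>> {"fn": "jog_arm", "kwargs": {"increments": [[[5,-1.7,0,0,0,-5],[5,-1.7,0,0,0,-5],[5,-1.7,0,0,0,-5],[5,-1.7,0,0,0,-5],[0,0,0,0,0,0]]]}}

```text
time: 11.05
tcp_pos: [0.5125, 0.1712, 0.0058]
tool_rot: [-1.042, 2.963, 0.0]
ft_force: [0.6, 0.5, -0.6]
grip_width: -0.0003
```

```bash
python3 go.py;python3 slot.py 6; python3 - <<'E'
from workcell import arm
import cv2
im,d=arm.get_image("scene"); cv2.imwrite("pics/s6.png",cv2.resize(im[170:310,200:420,::-1],None,fx=3,fy=3))
E
```

```text
t 11.05 tcp [0.5125 0.1712 0.0058] psi -141.26 z [ 0.001  0.    -1.   ] q [ 0.19  0.5  -0.39  0.68  0.   -0.49] F [ 0.6  0.5 -0.6]
```

View pics/s6.png

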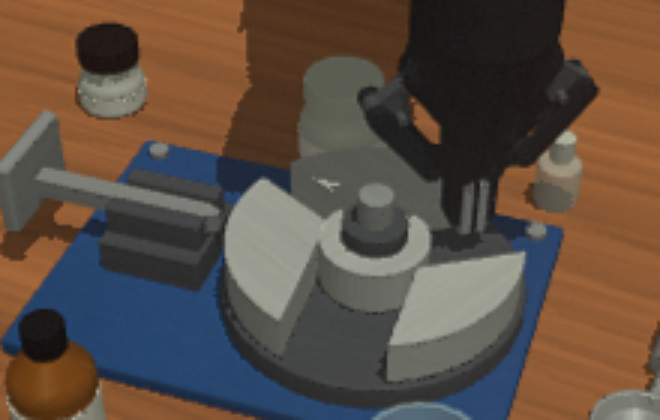

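View pics/r6.png

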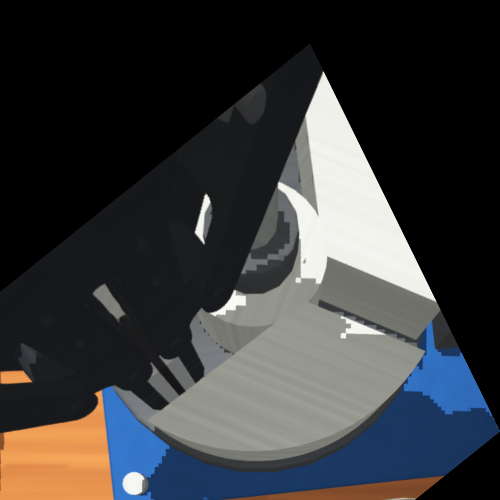

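The disc is following the finger and the slot is now at about 249°, so about 27° remains. I go on 22° and measure again.

>>> {"fn": "jog_arm", "kwargs": {"increments": [[[5,-1.7,0,0,0,-5],[5,-1.7,0,0,0,-5],[5,-1.7,0,0,0,-5],[5,-1.7,0,0,0,-5],[2,-0.6,0,0,0,-2],[0,0,0,0,0,0]]]}}

```text
time: 11.75
tcp_pos: [0.503, 0.1503, 0.0056]
tool_rot: [-1.585, 2.712, 0.0]
ft_force: [0.2, 0.4, 0.3]
grip_width: -0.0001
```

```bash
python3 go.py;python3 slot.py 7; python3 - <<'E'
from workcell import arm
import cv2
im,d=arm.get_image("scene"); cv2.imwrite("pics/scene7.png",im[:,:,::-1]); cv2.imwrite("pics/s7.png",cv2.resize(im[180:310,190:390,::-1],None,fx=4,fy=4))
E
```

```text
t 11.75 tcp [0.503  0.1503 0.0056] psi -119.41 z [ 0.  0. -1.] q [ 0.15  0.48 -0.43  0.66  0.   -0.91] F [0.2 0.4 0.3]
```

View pics/s7.png

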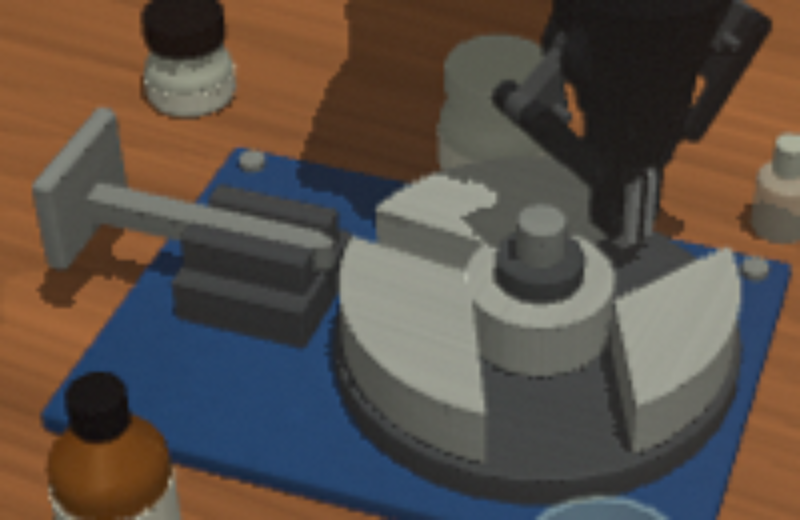

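View pics/r7.png

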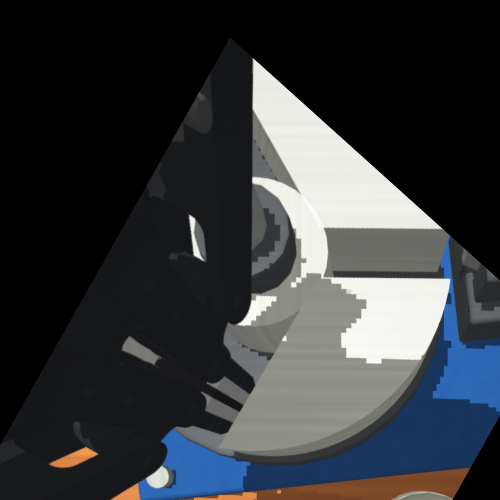

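The rectified view shows the slot with edges at rows 229 and 279, pointing at about 269°. The bar is at 275–276.4°, so about 6° more is needed. I turn that, then lift away and compare the slot with the bar directly.

>>> {"fn": "jog_arm", "kwargs": {"increments": [[[3,-1,0,0,0,-3],[3,-1,0,0,0,-3],[0,0,0,0,0,0],[0,0,0,0,0,0]]]}}

```text
time: 12.25
tcp_pos: [0.5018, 0.1441, 0.0055]
tool_rot: [1.723, -2.627, 0.0]
ft_force: [0.3, 0.1, 1.0]
grip_width: -0.0003
```

>>> {"fn": "jog_arm", "kwargs": {"increments": [[[-4,0,0,0,0,0],[0,0,-20,0,0,0],[0,0,-40,0,0,0],[0,0,-40,0,0,0],[0,0,-30,0,0,0],[0,0,0,0,0,0]]]}}

```text
time: 12.85
tcp_pos: [0.5062, 0.1483, 0.1396]
tool_rot: [-1.722, 2.62, -0.005]
ft_force: [0.2, -0.2, -0.1]
grip_width: 0.0
```

```bash
python3 go.py 0.53 0.03 0.16
```

```text
t 12.85 tcp [0.5062 0.1483 0.1396] psi -113.38 z [ 0.007  0.001 -1.   ] q [ 0.15  0.33 -0.26  0.98 -0.   -1.02] F [ 0.2 -0.2 -0.1]
tool delta mm [ 99.1 -68.9 -20.3]
```

```bash
python3 - <<'E'
from workcell import arm
import cv2
im,d=arm.get_image("wrist"); cv2.imwrite("pics/w8.png",im[:,:,::-1])
E
```

```text
(no output)
```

View pics/w8.png

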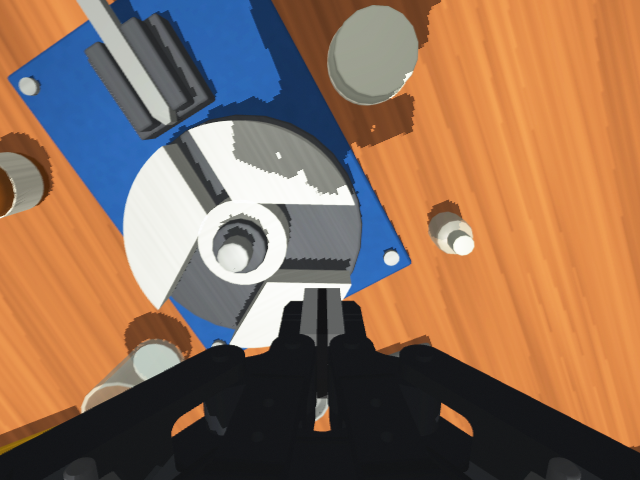

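The wrist view shows the slot (mouth at about (180,140)) nearly in line with the bar (tip at about (165,122)). I rectify at the two heights for exact numbers.

```bash
cat > rect.py <<'E'
from workcell import arm
from meas import *
import sys
def rect(tag,zs=(.056,.049),C=(.561,.1367),yaw=5.7,fname=None):
    cc=arm.get_calibration("wrist"); c=(cc["K"],cc["R"],cc["t"])
    im=cv2.imread(fname) if fname else arm.get_image("wrist")[0][:,:,::-1].copy()
    if not fname: cv2.imwrite(f"pics/w{tag}.png",im)
    a=np.radians(yaw); ex=np.array([np.cos(a),np.sin(a)]); ey=np.array([-np.sin(a),np.cos(a)])
    w,hh=800,280; s=.00025
    out=[]
    for z in zs:
        # columns: distance outward along drive -y from 20mm ; rows: drive x from +35 (top) to -35
        U,V=np.meshgrid(.02+np.arange(w)*s,.035-np.arange(hh)*s)
        W=np.array(C)+V[...,None]*ex-U[...,None]*ey
        W=np.c_[W.reshape(-1,2),np.full(w*hh,z)]
        uv=proj("w",W,c).astype(np.float32).reshape(hh,w,2)
        out.append(cv2.remap(im,uv[...,0],uv[...,1],cv2.INTER_LINEAR))
    cv2.imwrite(f"pics/q{tag}.png",np.vstack(out))
rect(sys.argv[1],fname=sys.argv[2] if len(sys.argv)>2 else None)
E
python3 rect.py 8 pics/w8.png
```

```text
(no output)
```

View pics/q8.png

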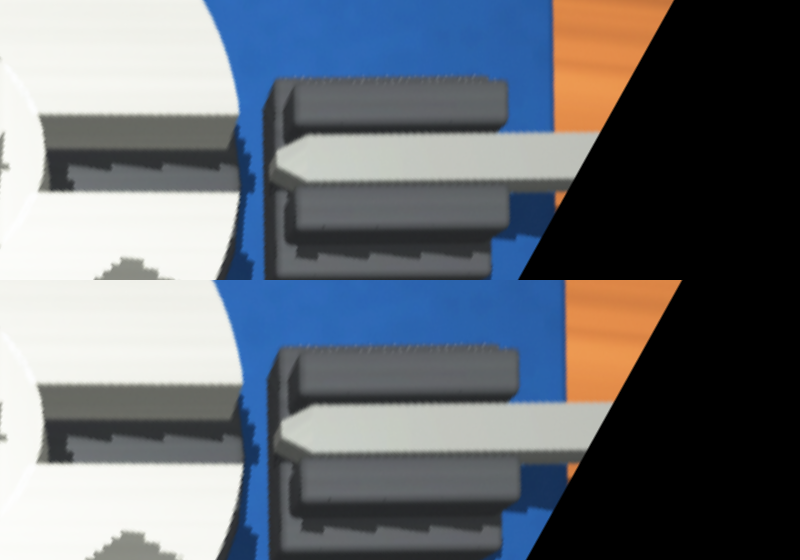

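The slot centre is at row 153 and the bar line is at about row 151. That is roughly 0.5 mm off against 4 mm of room, and the angle differs by less than 1°, so the slot is aligned.

Next I check the fingers' profile on the side I will push with.

```bash
python3 - <<'E'
from workcell import arm
from h import *
from scipy.spatial.transform import Rotation as Ro
s=arm.state(); R=Ro.from_rotvec(s["tool_rot"]).as_matrix(); p=np.array(s["tcp_pos"])
cc=arm.get_calibration("wrist"); c=(cc["K"],cc["R"],cc["t"]); im,d=arm.get_image("wrist"); 
P=cloud("w",d,c)[d>0]; q=(P-p)@R; h=-q[:,2]
for h0 in range(35,110,5):
    m=(h>=h0/1000)&(h<h0/1000+.005)&(abs(q[:,0])<.06)&(abs(q[:,1])<.07)
    if m.sum()>5: print(h0,"x",np.percentile(q[m,0],[2,50,98]).round(3),"y",np.percentile(q[m,1],[2,98]).round(3),m.sum())
K=proj("top",[[.5846,-.071,.072]]);print(K)
E
python3 go.py 0.597 -0.1806 0.14
```

```text
35 x [0.01  0.011 0.011] y [-0.007  0.006] 68
40 x [0.007 0.011 0.011] y [-0.013  0.012] 368
45 x [0.006 0.008 0.011] y [-0.013  0.013] 468
50 x [0.006 0.008 0.011] y [-0.014  0.013] 522
55 x [0.006 0.01  0.012] y [-0.013  0.013] 582
60 x [0.007 0.01  0.012] y [-0.014  0.013] 612
65 x [0.007 0.011 0.012] y [-0.013  0.011] 374
70 x [-0.01   0.006  0.012] y [-0.01   0.008] 1084
75 x [-0.005  0.012  0.014] y [-0.025  0.025] 1140
80 x [-0.008  0.012  0.014] y [-0.031  0.03 ] 2943
85 x [-0.008  0.012  0.014] y [-0.036  0.035] 4400
90 x [-0.008  0.006  0.013] y [-0.038  0.037] 6476
95 x [-0.008  0.012  0.017] y [-0.043  0.042] 3995
100 x [-0.007  0.012  0.018] y [-0.046  0.045] 6143
105 x [-0.004  0.012  0.018] y [-0.05   0.049] 8882
[[437.06469771 232.23187961]]
t 12.95 tcp [0.5037 0.1478 0.1357] psi -113.36 z [ 0.001 -0.    -1.   ] q [ 0.15  0.33 -0.26  0.98 -0.   -1.02] F [-0.1  0.3 -1.3]
tool delta mm [ 264.5 -215.9   -4.2]
```

>>> {"fn": "jog_arm", "kwargs": {"increments": [[[0,0,0,0,0,-8],[0,0,0,0,0,-8],[0,0,0,0,0,-8],[0,0,0,0,0,-6],[0,0,0,0,0,0]]]}}

```text
time: 13.45
tcp_pos: [0.5023, 0.1475, 0.1339]
tool_rot: [2.346, -2.086, -0.003]
ft_force: [0.0, 0.2, -0.6]
grip_width: 0.0002
```

```bash
python3 go.py 0.5904 -0.1216 0.136
```

```text
t 13.45 tcp [0.5023 0.1475 0.1339] psi -83.27 z [-0.003 -0.001 -1.   ] q [ 0.15  0.33 -0.26  0.98 -0.   -1.54] F [ 0.   0.2 -0.6]
tool delta mm [277.6 -56.   -2.2]
```

>>> {"fn": "jog_arm", "kwargs": {"increments": [[[40,-8,0,0,0,0],[40,-8,0,0,0,0],[40,-8,0,0,0,0],[40,-8,0,0,0,0],[40,-8,0,0,0,0],[40,-8,0,0,0,0],[37,-8,0,0,0,0],[0,0,0,0,0,0]]]}}

```text
time: 14.25
tcp_pos: [0.5918, -0.1251, 0.134]
tool_rot: [2.338, -2.097, 0.0]
ft_force: [0.3, 0.5, -0.2]
grip_width: 0.0001
```

```bash
python3 go.py 0.5904 -0.1216 0.008;  python3 - <<'E'
from workcell import arm
from h import *
for n in ("top","scene"):
    im,d=arm.get_image(n); im=im[:,:,::-1].copy(); cv2.imwrite(f"pics/{n}9.png",im); np.save(f"pics/{n}9_d.npy",d)
E
```

```text
t 14.25 tcp [ 0.5918 -0.1251  0.134 ] psi -83.78 z [-0.001 -0.001 -1.   ] q [-0.33  0.48 -0.03  1.06 -0.   -2.01] F [ 0.3  0.5 -0.2]
tool delta mm [ -3.8   0.9 126. ]
```

View pics/top9.png

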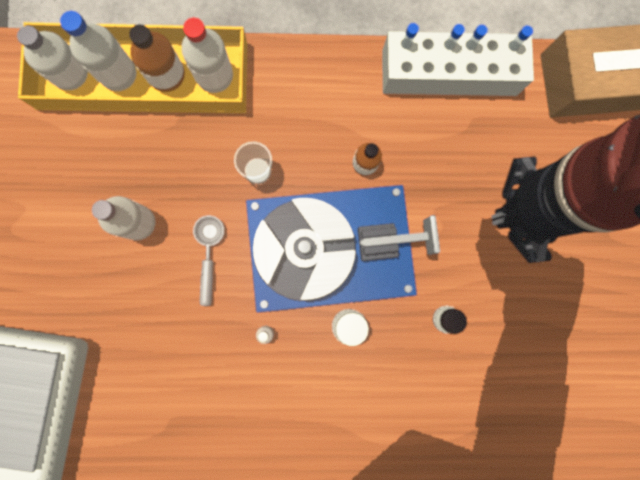

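View pics/scene9.png

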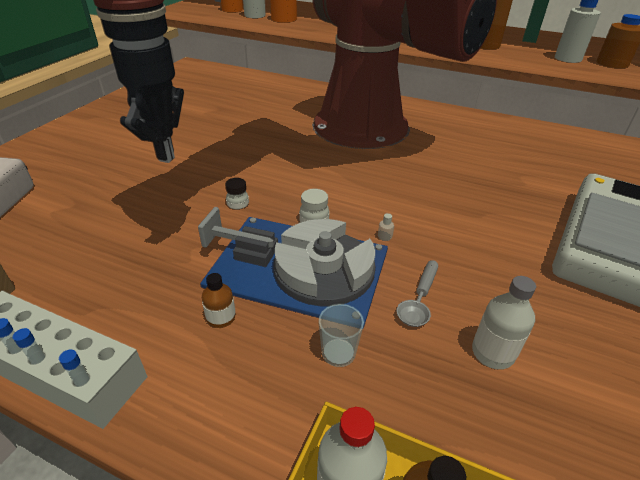

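The top view confirms the slot (337,245) lies on the bar's line (362,243)–(425,238), and the bystanders are unmoved. I descend behind the plate.

>>> {"fn": "jog_arm", "kwargs": {"increments": [[[0,0,30,0,0,0],[0,0,30,0,0,0],[0,0,30,0,0,0],[0,0,20,0,0,0],[0,0,16,0,0,0],[0,0,0,0,0,0],[0,0,0,0,0,0]]]}}

```text
time: 15.05
tcp_pos: [0.5908, -0.1198, 0.0096]
tool_rot: [2.347, -2.088, -0.001]
ft_force: [-0.6, 0.0, -0.2]
grip_width: 0.0002
```

```bash
python3 go.py 0.5859 -0.082 0.008
```

```text
t 15.05 tcp [ 0.5908 -0.1198  0.0096] psi -83.31 z [-0.001  0.    -1.   ] q [-0.32  0.59 -0.2   0.78  0.   -2.01] F [-0.6  0.  -0.2]
tool delta mm [-38.1   0.4   1.6]
```

>>> {"fn": "jog_arm", "kwargs": {"increments": [[[-10,0,1,0,0,0],[-10,0,0,0,0,0],[-8,0,0,0,0,0],[-5,0,0,0,0,0],[0,0,0,0,0,0]]]}}

```text
time: 15.55
tcp_pos: [0.5873, -0.0872, 0.0088]
tool_rot: [-2.348, 2.087, -0.0]
ft_force: [-0.4, 1.0, -0.1]
grip_width: -0.0
```

```bash
python3 go.py 0.5859 -0.082 0.008; python3 - <<'E'
from workcell import arm
from h import *
im,d=arm.get_image("scene"); cv2.imwrite("pics/s10.png",cv2.resize(im[150:300,170:370,::-1],None,fx=4,fy=4))
E
```

```text
t 15.55 tcp [ 0.5873 -0.0872  0.0088] psi -83.26 z [ 0.  0. -1.] q [-0.27  0.58 -0.23  0.76  0.   -1.96] F [-0.4  1.  -0.1]
tool delta mm [-5.3  0.8  0.8]
```

View pics/s10.png

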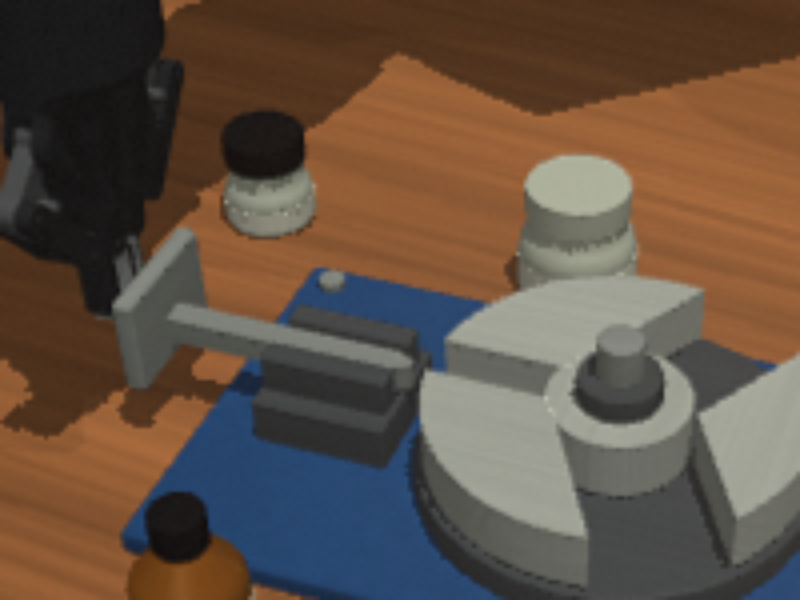

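The fingertips are behind the plate's outer face, near (110,290) in the crop. I push.

>>> {"fn": "jog_arm", "kwargs": {"increments": [[[-4,0,0,0,0,0],[-4,0,0,0,0,0],[-4,0,0,0,0,0],[-4,0,0,0,0,0],[0,0,0,0,0,0]]]}}

```text
time: 16.1
tcp_pos: [0.5856, -0.0718, 0.0086]
tool_rot: [-2.347, 2.088, -0.0]
ft_force: [1.2, -2.3, 0.3]
grip_width: -0.0004
```

>>> {"fn": "jog_arm", "kwargs": {"increments": [[[-3,0,0,0,0,0],[-3,0,0,0,0,0],[-3,0,0,0,0,0],[0,0,0,0,0,0]]]}}

```text
time: 16.5
tcp_pos: [0.5846, -0.0627, 0.0086]
tool_rot: [-2.347, 2.087, 0.0]
ft_force: [1.8, -0.5, -0.2]
grip_width: -0.0001
```

```bash
python3 go.py 0.5812 -0.0412 0.008; python3 - <<'E'
from workcell import arm
from h import *
im,d=arm.get_image("scene"); cv2.imwrite("pics/s11.png",cv2.resize(im[150:300,170:370,::-1],None,fx=4,fy=4))
E
```

```text
t 16.5 tcp [ 0.5846 -0.0627  0.0086] psi -83.29 z [ 0.  0. -1.] q [-0.23  0.57 -0.25  0.75  0.   -1.92] F [ 1.8 -0.5 -0.2]
tool delta mm [-21.8   0.9   0.6]
```

View pics/s11.png

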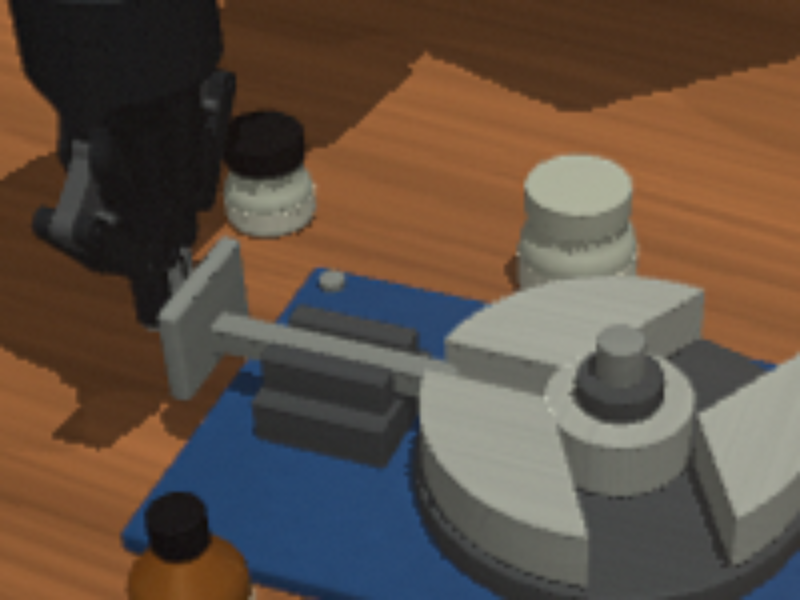

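The bar's nose is entering the slot cleanly. I continue.

>>> {"fn": "jog_arm", "kwargs": {"increments": [[[-4,0,0,0,0,0],[-4,0,0,0,0,0],[-4,0,0,0,0,0],[-3,0,0,0,0,0],[0,0,0,0,0,0]]]}}

```text
time: 17.05
tcp_pos: [0.5826, -0.0476, 0.0085]
tool_rot: [-2.347, 2.087, 0.001]
ft_force: [-0.0, -1.1, 0.7]
grip_width: -0.0002
```

>>> {"fn": "jog_arm", "kwargs": {"increments": [[[-1,0,0,0,0,0],[-1,0,0,0,0,0],[-1,0,0,0,0,0],[0,0,0,0,0,0]]]}}

```text
time: 17.45
tcp_pos: [0.5823, -0.0454, 0.0085]
tool_rot: [2.347, -2.088, -0.0]
ft_force: [1.2, -2.4, 1.0]
grip_width: 0.0
```

>>> {"fn": "jog_arm", "kwargs": {"increments": [[[-1,0,0,0,0,0],[-1,0,0,0,0,0],[0,0,0,0,0,0]]]}}

```text
time: 17.75
tcp_pos: [0.582, -0.0433, 0.0085]
tool_rot: [2.347, -2.088, -0.0]
ft_force: [2.3, -3.2, 1.1]
grip_width: -0.0002
```

```bash
python3 go.py 0.5812 -0.0412 0.008
```

```text
t 17.75 tcp [ 0.582  -0.0433  0.0085] psi -83.31 z [-0.  0. -1.] q [-0.2   0.56 -0.26  0.75  0.   -1.89] F [ 2.3 -3.2  1.1]
tool delta mm [-2.2  0.6  0.5]
```

>>> {"fn": "jog_arm", "kwargs": {"increments": [[[-1,0,0,0,0,0],[-1,0,0,0,0,0],[0,0,0,0,0,0]]]}}

```text
time: 18.05
tcp_pos: [0.5819, -0.0417, 0.0085]
tool_rot: [2.347, -2.088, 0.001]
ft_force: [0.6, -6.0, 1.3]
grip_width: 0.0001
```

>>> {"fn": "jog_arm", "kwargs": {"increments": [[[-1,0,0,0,0,0],[0,0,0,0,0,0]]]}}

```text
time: 18.25
tcp_pos: [0.5819, -0.0418, 0.0085]
tool_rot: [2.345, -2.088, 0.003]
ft_force: [1.3, -9.4, -0.4]
grip_width: -0.0001
```

>>> {"fn": "jog_arm", "kwargs": {"increments": [[[-1,0,0,0,0,0],[0,0,0,0,0,0]]]}}

```text
time: 18.45
tcp_pos: [0.5819, -0.0418, 0.0086]
tool_rot: [2.343, -2.088, 0.005]
ft_force: [0.7, -14.2, -1.6]
grip_width: 0.0
```

>>> {"fn": "jog_arm", "kwargs": {"increments": [[[-1,0,0,0,0,0],[0,0,0,0,0,0]]]}}

```text
time: 18.65
tcp_pos: [0.5819, -0.0418, 0.0086]
tool_rot: [2.342, -2.088, 0.007]
ft_force: [1.4, -18.1, -1.9]
grip_width: -0.0003
```

The tip stopped at the predicted end position while the force rose to 18 N, so the bar is at its end stop. I back off, lift and check.

>>> {"fn": "jog_arm", "kwargs": {"increments": [[[4,0,0,0,0,0],[10,0,0,0,0,0],[20,0,0,0,0,0],[25,0,0,0,0,0],[0,0,-30,0,0,0],[0,0,-40,0,0,0],[0,0,-40,0,0,0],[0,0,0,0,0,0]]]}}

```text
time: 19.45
tcp_pos: [0.5916, -0.0978, 0.1238]
tool_rot: [-2.344, 2.085, -0.01]
ft_force: [1.1, 1.0, -0.7]
grip_width: 0.0005
```

>>> {"fn": "jog_arm", "kwargs": {"increments": [[[10,0,-10,0,0,0],[10,0,0,0,0,0],[0,0,0,0,0,0]]]}}

```text
time: 19.75
tcp_pos: [0.5904, -0.1184, 0.1275]
tool_rot: [2.345, -2.089, -0.002]
ft_force: [-0.1, -0.4, -0.0]
grip_width: 0.0001
```

```bash
python3 go.py; python3 - <<'E'
from workcell import arm
from h import *
o=[]
im,d=arm.get_image("top"); im=im[:,:,::-1].copy(); cv2.imwrite("pics/top12.png",im); P=cloud("top",d)
o.append(cv2.resize(im[130:340,200:480],(800,600)))
cv2.imwrite("pics/t12c.png",o[0])
im2,d2=arm.get_image("scene"); im2=im2[:,:,::-1].copy(); cv2.imwrite("pics/scene12.png",im2); P2=cloud("scene",d2)
a=np.radians(6.4); ey=np.array([-np.sin(a),np.cos(a)]); ex=np.array([np.cos(a),np.sin(a)]); C=np.array([.561,.1367])
for n,Q,dd in (("top",P,d),("scene",P2,d2)):
    q=Q[dd>0]; y=(q[:,:2]-C)@ey; x=(q[:,:2]-C)@ex
    m=(abs(x)<.032)&(y<-.14)&(y>-.235)&(q[:,2]>.06)&(q[:,2]<.08); print(n,"plate y",np.percentile(y[m],[2,50,98]).round(4),"x",np.percentile(x[m],[2,98]).round(3),"z",np.percentile(q[m,2],98).round(4),m.sum())
    m=(abs(x)<.004)&(y<-.1)&(y>-.15)&(q[:,2]>.035); print("bar z",np.median(q[m,2]).round(4),"disc z",np.median(q[(np.hypot(x,y)<.075)&(q[:,2]>.045)&(q[:,2]<.065),2]).round(4))
for n,im,d in (("top",im,0),): 
    b=cv2.imread("pics/top0.png"); df=cv2.absdiff(im,b).max(2)>45; print("diff rows",[(int(x),int(y),int(w),int(h)) for x,y,w,h,A in cv2.connectedComponentsWithStats(df.astype(np.uint8))[2] if A>25])
E
```

```text
t 19.75 tcp [ 0.5904 -0.1184  0.1275] psi -83.39 z [-0.001  0.    -1.   ] q [-0.32  0.48 -0.05  1.04 -0.   -2.01] F [-0.1 -0.4 -0. ]
top plate y [-0.167  -0.1607 -0.1572] x [-0.031  0.026] z 0.0749 295
bar z 0.0503 disc z 0.0573
scene plate y [-0.1677 -0.1605 -0.158 ] x [-0.025  0.03 ] z 0.0724 234
bar z 0.0487 disc z 0.0555
diff rows [(0, 0, 640, 480), (628, 74, 12, 24), (373, 111, 267, 363), (252, 199, 59, 100), (300, 198, 63, 54), (401, 215, 39, 46), (399, 217, 12, 24), (312, 262, 22, 35), (353, 462, 19, 18), (550, 474, 26, 6)]
```

View pics/t12c.png

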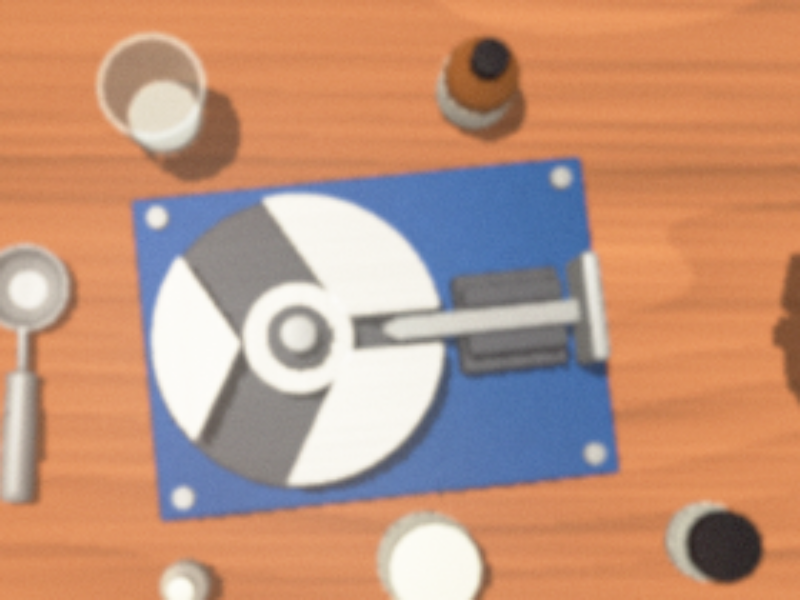

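View pics/scene12.png

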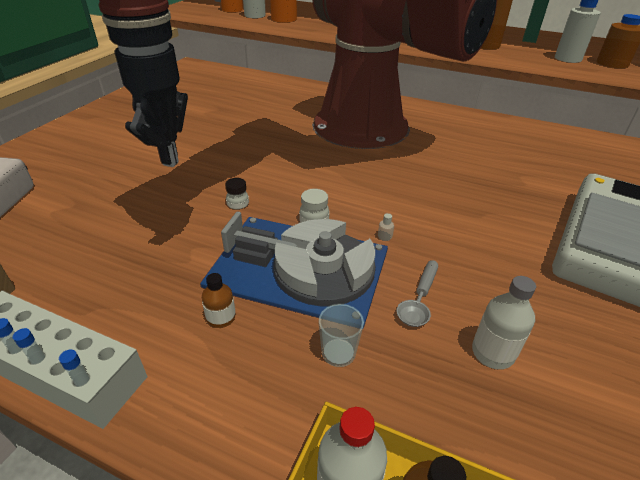

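The plate's outer face measures 167–168 mm from the axis, where 168 is fully home. The bar lies in the slot, and the bar and disc tops are at their seated heights. The bystanders are unmoved and the arm is clear, so I hand in.

```bash
python3 -c "
from workcell import arm
print(arm.hand_in())"
```

```text
the job is handed in; nothing more can be done
None
```

The shaft is locked: the disc's slot is in line with the bar, and the bar is pushed fully home in it. I turned the disc about 67° anticlockwise with the shut fingertips in cut-out b, then pushed the bar by its end plate until it met its stop. I handed in at about 20 s.

**Last checks**
- **Alignment:** before pushing the bar, the slot was about 0.5 mm off the bar's line, with 4 mm of room either side, and under 1° off in angle.
- **Bar home:** both cameras put the plate's outer face 167–168 mm from the axis; 168 mm is fully home. The force rose to 18 N at the stop with no further movement.
- **Nothing lifted:** the disc top reads z ≈ 56 mm and the bar top z ≈ 49–50 mm, both seated.
- **Bystanders:** the before and after top views show no change at any of them, and the arm was clear of everything.

**What failed or disagreed**
- **Fingertip position:** the shut fingers really end about 38 mm above the reported TCP. My first turning pass therefore went over the disc without touching it. I found this in the depth images, corrected for it and redid the turn.
- **Bar direction:** estimates from the fixed cameras differed by about 1.4° (5.0° to 6.4°), so I set the final alignment from one wrist picture showing both slot and bar.

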